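# Test the sample mill's stop button and put the mill back in service

### The arm

A 6-joint arm with a two-finger parallel gripper is mounted at the origin on the work surface. World frame = base frame: x ahead of the robot, y to its left, z up, the work surface at z = 0. Lengths are in m, angles in rad, forces in N, time in s.
With the tool pointing down it reaches from about 0.325 to 0.9 m from the base axis. Payload 3.5 kg.
Tool frame: the origin (TCP) lies midway between the tips of the shut fingers; the grasp point (between the pads) lies 19 mm behind it; z points along the fingers, y is the direction in which the jaws open and shut (so a half turn about z gives the same grasp; the last joint's range is limited). The gripper opens to 85 mm and grips with 20 to 120 N. Pads are 22 mm wide; open, the fingers measure 114 mm over their backs; the gripper's body (76 mm by 85 mm) begins 54 mm behind the grasp point. The pads swing forward as they close: fully open they stand 13 mm farther back than shut.
Start: joints at [1.186, 0.276, -0.026, 1.268, 0, 1.467], TCP at [0.174, 0.6, 0.206] pointing down, gripper open.
Joint ranges: [-3.12, 3.12], [-0.85, 1.88], [-1.08, 1.24], [-1.95, 2.15], [-1.57, 1.53], [-3.14, 3.14]. Speed limits (rad/s): [2.57, 2.57, 3.14, 3.14, 3.14, 3.14].

### API

Orientations are given as a unit quaternion [x, y, z, w].
In Python, from plant import telemetry, get_image, sign_off, find_in gives the robot as it stands.
- The arm moves only by the tool jog_arm, never from a script. Its argument "steps" is text: rows parted by semicolons, each of 7 numbers parted by spaces: the shift along the world's x, y, z in m, then the turn, a rotation vector about the world's x, y, z in degrees, then the finger opening in m, from 0 to 0.0854. In form: tx ty tz rx ry rz claw; .... A call has 1 to 5 rows; each row is the pose to reach, as a shift and turn from the pose commanded when the call began; what a row does not reach only later rows make up. A row lasts 1/10 s, in which the tool goes at most 50 mm and 8.59 degrees, less where a joint would pass 70% of its speed; a pose out of reach is approached as far as the arm can. A call with a gripper value outside its range is refused whole. The fingers move at their own pace and stop on an object; "newtons" is the grip in N (left out, the last holds). Time passes only in rows, so rows that repeat a pose let the fingers close. It gives the time, the measured TCP pose, the force and the opening at its end, in the units of the state.
- telemetry.sense(): the state, without advancing time (a new reading comes with each control period).
- get_image(name): name is "side" or "top" or "wrist"; returns a dict with "pixels" (400x640x3 uint8, red, green, blue), "z_map" (400x640 float32, m along the optical axis (not along the pixel's ray), 0 where there is no reading), "K" (3x3 intrinsics, pixels), "R" (3x3) and "t" (3): a world point X has camera coordinates R X + t. Camera axes: x right, y down, z forward; pixel columns grow to the right and rows downward; lengths in m; the calibration is good to about 2 mm. A picture is of the moment at which its call begins.
- sign_off(): hands the job in, once; it reports no verdict.
Trained networks look in the newest picture that a camera, given by its name, has taken for a name from the list of things; names that differ only in an ending like _2 or _b are one class to them, and where a whole thing is asked for, a point or a joint stands for the part that bears it (a point fixed in the world has none). Each returns a list of dicts, best first, with "conf" (0 to 1); they miss things now and then, are a little off and sometimes report something else, mostly with a low value. They report only what shows in the picture. A call takes as long as a camera call.
- find_in(camera, name): "position" ([column, row] in pixels, amid what is visible of it).
The state is a dict: "time": time; "q": joint angles; "dq": joint speeds; "tau": joint torques, N m; "tool_pos": TCP position; "tcp_rot": TCP orientation; "contact_force": force on the tool from outside, world axes, zero at the start; "moment": the same for the moment, N m; "gripper_width": finger opening in m.
Only numpy, scipy, OpenCV 4.12 (cv2) and the standard library are available. Lean on these libraries where they do the work, as an engineer would, in place of code of your own. Each camera call takes 0.05 s, during which the arm holds its last target.

### The job

Test the mill's emergency stop: press the red mushroom button down until it latches in, then push its raised bar round clockwise (seen from above, as its arrows show) until the button springs back out. Then press the blue reset button fully in and let it come out again. Do not press the green start button, and leave the sample tins where they stand.

Things in the scene. Friction and masses are not known exactly. Their poses are not given: they have to be found in the camera images.
- console: Grey control box of the mill, fixed to the bench, 140 x 300 x 60 mm (its x, y, z). Origin at the centre of its underside, on the bench. The stop button stands at the centre of its top on a yellow disc 88 mm across; its upright axis is the box's z axis. The blue and the green button stand on its top 100 mm to either side of the stop button along the box's y axis; which is on which side varies.
- stop_top (a point): Centre of the top face of the raised bar of the red mushroom stop button, on the button's axis, 120 mm above the bench when the button is out; it moves and turns with the button. x axis along the bar, z up. The bar is 58 mm long, 10 mm thick and stands 20 mm above the nearly flat top of the round red head, 64 mm in diameter. Pressing straight down here works.
- stop_press (a joint): How far the stop button is pressed in, m: 0 = out, 0.010 = hard stop. A spring (1 to 2 N) pushes it out. Pressing takes about 2 N; just past 8 mm it snaps into its latch, so press to the hard stop. Going down fast, the force on the tool swings by some 6 N before that: go at 20 mm/s or less, stop at about 10 N, check the depth. Let go, it stays in at about 0.008.
- stop_twist (a joint): Turn of the head and bar about the upright axis, rad, growing clockwise seen from above: 0 = at rest, 0.9 = end stop. A light spring (0.02 to 0.08 N m) turns it back to 0 when let go. The latch lets go between 0.4 and 0.5 (0.7 is sure); the head then jumps up 8 mm, so keep the fingertips beside the bar more than 8 mm above the latched head.
- reset_top (a point): Centre of the top face of the blue reset push button, 28 mm in diameter, in a black round housing on the control box. z up.
- reset (a joint): How far the blue reset button is pressed, m: 0 = out, 0.006 = fully in (4 N). A spring returns it.
- start_top (a point): Centre of the top face of the green start push button, same size and kind as the blue one. Not to be pressed.
- start (a joint): How far the green start button is pressed, m: 0 = out, 0.006 = fully in.
- tin_a_mid (a point): Centre (half-way up) of a loose lidded aluminium sample tin, 59 mm in diameter, 32 mm tall, standing on the bench on the robot's side of the control box.
- tin_b_mid (a point): Centre of a loose lidded aluminium sample tin, 59 mm in diameter, 32 mm tall, standing on the bench beyond the control box.
- tin_c_mid (a point): Centre of a loose smaller lidded aluminium sample tin, 51 mm in diameter, 26 mm tall, standing on the bench on the robot's side of the control box.

How it is judged:
By the outcome, as a careful person would: the job done as asked, in the order asked, and still so for the second after the job is handed in, with the robot touching nothing.
It also fails if it takes over 48 s, if anything falls off the work surface, if the arm or the gripper's body presses on something with over 40 N, if the wrist force passes 120 N, or if a joint passes its speed limit or range.

## Working session

There is one attempt and no reset: what is moved stays moved. The work goes in short steps, Python scripts to look and compute and a tool call to move; the robot and the scene stay as the last step left them, time stands still between calls to the robot, and variables do not carry over. Pictures are saved under pics/ and viewed, and the job is handed in when it is done.

Besides the shell and the picture viewer there is one more tool, called after "Request:" in YAML: its name, and indented under it one key for each argument. jog_arm: Moves the arm, as the interface text tells. Its arguments: {"type":"object","properties":{"steps":{"type":"string"},"newtons":{"type":"number"}},"required":["steps"]}

```bash
mkdir -p pics; ls; cat > h.py <<'E'
import numpy as np, cv2
from plant import telemetry, get_image, sign_off, find_in
def save(n,f):
    im=get_image(n); cv2.imwrite(f'pics/{f}.png',im['pixels'][:,:,::-1]); return im
def world(im,c,r,z=None):
    K=im['K'];d=im['z_map'][int(round(r)),int(round(c))] if z is None else z
    p=np.linalg.inv(K)@np.array([c,r,1])*d
    return im['R'].T@(p-im['t'])
E
python3 - <<'E'
from h import *
np.set_printoptions(precision=4,suppress=True)
s=telemetry.sense(); print(s)
for n in ['side','top']:
    im=save(n,n+'0'); print(n, im['R'],im['t'])
    for o in ['stop_top','reset_top','start_top','tin_a_mid','tin_c_mid']:
        for d in find_in(n,o)[:3]:
            print(o,np.round(d['position'],1),round(d['conf'],2),world(im,*d['position']))
print(telemetry.sense()['time'])
E
```

```text
pics
{'time': 0.0, 'q': array([ 1.1856,  0.2771, -0.0279,  1.268 , -0.    ,  1.4674]), 'dq': array([-0.0014,  0.0002,  0.    ,  0.0006, -0.0011, -0.001 ]), 'tau': array([ -0.0008, -44.551 ,  29.5203,   0.0164,  -0.0001,   0.    ]), 'tool_pos': array([0.1735, 0.5996, 0.2043]), 'tcp_rot': array([ 0.1404,  0.9901, -0.0011, -0.0003]), 'contact_force': array([ 0.5995,  0.579 , -0.3476]), 'moment': array([0.0638, 0.0157, 0.0162]), 'gripper_width': 0.08513052924063859}
side [[ 0.9999  0.0111 -0.0121]
 [-0.0038 -0.5603 -0.8283]
 [-0.016   0.8282 -0.5602]] [-0.5201  0.1262  0.7267]
stop_top [319.6 278. ] 0.82 [ 0.5202 -0.1229  0.101 ]
reset_top [343.1 247.6] 0.52 [ 0.5565 -0.0366  0.0825]
reset_top [423.6 321.1] 0.36 [ 0.6716 -0.1401  0.0306]
start_top [290.4 344.3] 0.8 [ 0.4852 -0.2175  0.082 ]
tin_a_mid [277.3 249. ] 0.78 [0.4412 0.017  0.0331]
tin_c_mid [219.6 339.7] 0.94 [ 0.378  -0.1698  0.0267]
top [[-0.0017 -1.     -0.0063]
 [-0.9779  0.003  -0.209 ]
 [ 0.2091  0.0059 -0.9779]] [0.0525 0.5482 0.8081]
stop_top [416.5 204.1] 0.65 [ 0.5181 -0.116   0.1179]
stop_top [354.7 186.2] 0.45 [ 0.555  -0.0241  0.0821]
reset_top [356.7 187.6] 0.71 [ 0.552  -0.027   0.0849]
start_top [473.8 229.2] 0.49 [ 0.4839 -0.2134  0.0811]
tin_a_mid [315.3 260.3] 0.81 [0.4388 0.0404 0.0343]
tin_c_mid [431.  299.9] 0.83 [ 0.3736 -0.1514  0.0269]
tin_c_mid [413.6 203. ] 0.58 [ 0.5212 -0.113   0.1109]
0.6
```

```bash
python3 - <<'E'
import cv2
for n in ['side','top']:
    a=cv2.imread(f'pics/{n}0.png'); cv2.imwrite(f'pics/{n}0c.png', a)
a=cv2.imread('pics/top0.png')[120:320,280:520]; cv2.imwrite('pics/top0z.png',cv2.resize(a,(720,600),interpolation=cv2.INTER_CUBIC))
E
```

```text
(no output)
```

View pics/side0.png

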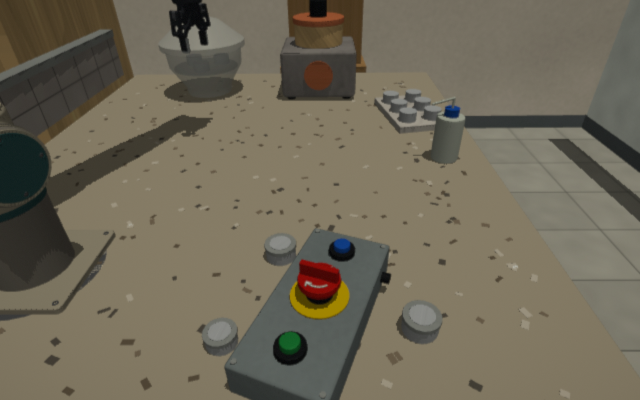

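View pics/top0z.png

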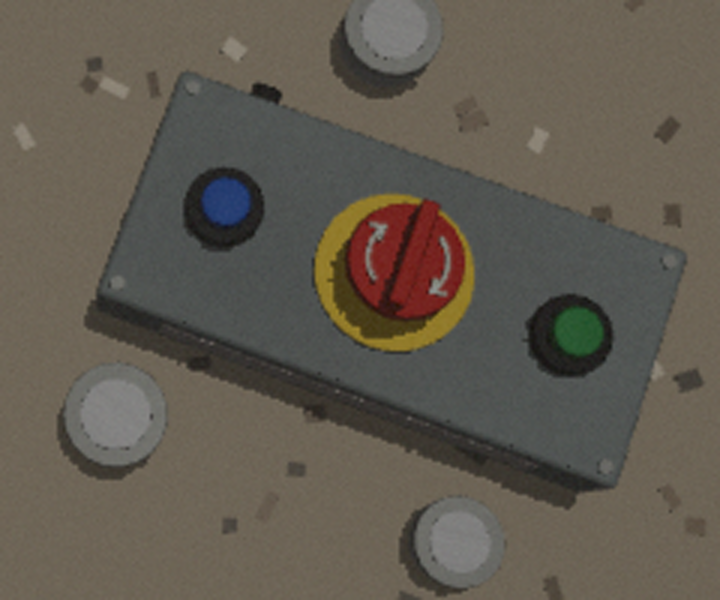

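The side view shows the grey console with the red stop button near (319,280), blue near (342,247), green near (290,344) and three tins. In the top view, blue is at about (356,187), green at (473,230), and the bar runs from about (423,188) to (411,223). Next I'll fit these from colour and depth.

```bash
cat > m.py <<'E'
from h import *
np.set_printoptions(precision=4,suppress=True)
def cloud(im):
    v,u=np.mgrid[0:400,0:640]; d=im['z_map']
    p=np.stack([u,v,np.ones_like(u)],-1).reshape(-1,3)@np.linalg.inv(im['K']).T*d.reshape(-1,1)
    return ((p-im['t'])@im['R']).reshape(400,640,3)
def measure(n,lo=0.108):
    im=get_image(n);P=cloud(im);h=cv2.cvtColor(im['pixels'],cv2.COLOR_RGB2HSV);H,S,V=[h[...,i].astype(int) for i in range(3)]
    ok=(im['z_map']>0)&(P[...,0]>.3)&(P[...,0]<.75)&(P[...,1]<.12)&(P[...,2]>.05)&(P[...,2]<.14)
    red=ok&((H<6)|(H>174))&(S>150)&(V>50)
    for nm,m in [('blue',ok&(H>100)&(H<130)&(S>120)),('green',ok&(H>50)&(H<90)&(S>100)),('yellow',ok&(H>18)&(H<32)&(S>150))]:
        q=P[m]
        if len(q)<8: continue
        zt=np.percentile(q[:,2],90); t=q[abs(q[:,2]-np.median(q[:,2]))<.004] if nm!='yellow' else q
        print(n,nm,len(q),'mid',(t.max(0)+t.min(0))/2,'mean',t.mean(0),'zpct',np.percentile(q[:,2],[5,50,95]))
    b=P[red&(P[...,2]>lo)]; hd=P[red&(P[...,2]<=lo)]
    if len(b)>8:
        zt=np.median(b[:,2]); c,sz,a=cv2.minAreaRect(b[:,:2].astype(np.float32)*1000)
        w,vv=np.linalg.eigh(np.cov(b[:,:2].T)); d=vv[:,1]
        print(n,'bar',len(b),'mean',b.mean(0),'rect',c,sz,a,'dir deg',np.degrees(np.arctan2(d[1],d[0]))%180,'z',np.percentile(b[:,2],[5,50,95]))
    if len(hd)>8: print('head z',np.percentile(hd[:,2],[5,50,95]))
    return im,P
E
python3 - <<'E'
from m import *
im,P=measure('top'); measure('side')
print(im['K'])
E
```

```text
top blue 211 mid [ 0.5541 -0.0247  0.0813] mean [ 0.5539 -0.0244  0.0815] zpct [0.0785 0.0815 0.0837]
top green 225 mid [ 0.4827 -0.211   0.0814] mean [ 0.4823 -0.2105  0.0816] zpct [0.0791 0.0815 0.0839]
top yellow 897 mid [ 0.5185 -0.1179  0.0878] mean [ 0.5099 -0.109   0.0629] zpct [0.0604 0.0628 0.0652]
top bar 229 mean [ 0.518  -0.1173  0.1195] rect (518.3370971679688, -117.39905548095703) (10.378491401672363, 57.913570404052734) 68.44544982910156 dir deg 159.27085562168034 z [0.1172 0.1197 0.1221]
head z [0.096  0.0985 0.1009]
side blue 228 mid [ 0.5552 -0.0263  0.08  ] mean [ 0.5547 -0.0268  0.0808] zpct [0.0712 0.0807 0.0823]
side green 442 mid [ 0.4834 -0.2115  0.0802] mean [ 0.4834 -0.2126  0.0809] zpct [0.0715 0.0807 0.0825]
side yellow 1182 mid [ 0.5185 -0.1265  0.0754] mean [ 0.5193 -0.1341  0.0626] zpct [0.0611 0.0625 0.0639]
side bar 416 mean [ 0.5195 -0.1204  0.1161] rect (519.3447875976562, -117.85186767578125) (11.515334129333496, 57.302371978759766) 69.08124542236328 dir deg 159.2920071176716 z [0.1089 0.1179 0.1202]
head z [0.0901 0.0978 0.1056]
[[517.5136   0.     308.6432]
 [  0.     517.5136 193.3646]
 [  0.       0.       1.    ]]
```

Both views agree. The stop axis is at (0.5185, -0.118) with the bar top at z = 0.120 and the bar at 159.3°. Blue is at (0.5545, -0.0255) with its top at z = 0.081. The blue–green spacing comes out at 199 mm against 200 mm expected. I'll move above the stop with the fingers shut.

Request:
jog_arm:
  steps: "0.022 -0.045 0 0 0 -1 0; 0.044 -0.09 0 0 0 -2 0; 0.065 -0.135 0 0 0 -3 0; 0.087 -0.18 0 0 0 -4 0; 0.108 -0.225 0 0 0 -4.7 0"
  newtons: 30

```text
time: 1.2
tool_pos: [0.2824, 0.3737, 0.2057]
tcp_rot: [0.181, 0.984, 0.0, 0.0]
contact_force: [1.7, 0.7, -0.3]
gripper_width: 0.0124
```

Request:
jog_arm:
  steps: "0.022 -0.045 0 0 0 0 0; 0.044 -0.09 0 0 0 0 0; 0.065 -0.135 0 0 0 0 0; 0.087 -0.18 0 0 0 0 0; 0.108 -0.225 0 0 0 0 0"

```text
time: 1.7
tool_pos: [0.3905, 0.1485, 0.206]
tcp_rot: [0.181, 0.984, 0.0, 0.001]
contact_force: [0.4, -0.2, 0.1]
gripper_width: -0.0003
```

Request:
jog_arm:
  steps: "0.022 -0.045 0 0 0 0 0; 0.044 -0.09 0 0 0 0 0; 0.065 -0.135 0 0 0 0 0; 0.087 -0.18 0 0 0 0 0; 0.108 -0.225 0 0 0 0 0"

```text
time: 2.2
tool_pos: [0.4985, -0.0768, 0.2059]
tcp_rot: [0.181, 0.983, 0.0, 0.001]
contact_force: [0.9, 0.7, 0.3]
gripper_width: 0.0001
```

Request:
jog_arm:
  steps: "0.02 -0.041 0 0 0 0 0; 0.02 -0.041 -0.03 0 0 0 0; 0.02 -0.041 -0.06 0 0 0 0; 0.02 -0.041 -0.071 0 0 0 0; 0.02 -0.041 -0.071 0 0 0 0"

```text
time: 2.7
tool_pos: [0.5159, -0.115, 0.1327]
tcp_rot: [0.181, 0.984, 0.0, -0.002]
contact_force: [-0.7, 0.4, 0.4]
gripper_width: 0.0
```

```bash
python3 - <<'E'
from h import *
s=telemetry.sense(); print(s['tool_pos'],s['contact_force'])
a=save('side','side1')['pixels'];b=save('top','top1')['pixels']
z=lambda i,r,c:cv2.resize(i[r:r+150,c:c+150],(400,400),interpolation=cv2.INTER_CUBIC)
cv2.imwrite('pics/s1.png',np.hstack([z(a,200,245),z(b,130,340)])[:,:,::-1])
E
```

```text
[ 0.51592007 -0.11496079  0.13265404] [-0.65294595  0.42308982  0.35353158]
```

View pics/s1.png

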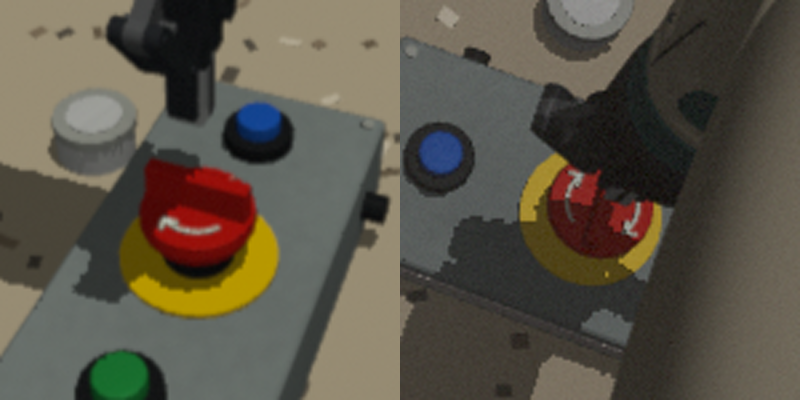

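The side crop has the fingertips at about (314,241), above the bar. The top crop has them over the bar, partly hidden by the arm. I'll check both against the projection of the TCP.

```bash
python3 - <<'E'
from m import *
for n in ['side','top']:
    im=get_image(n);s=telemetry.sense();
    print(s['time'],s['tool_pos'],s['tcp_rot'])
    for X in [s['tool_pos'],[.5185,-.118,.135],[.5185,-.118,.12]]:
        p=im['K']@(im['R']@np.array(X)+im['t']); print(n,p[:2]/p[2])
    P=cloud(im); m=(im['z_map']>0)&(np.hypot(P[...,0]-.5185,P[...,1]+.118)<.03)&(P[...,2]>.123)&(P[...,2]<.15)
    q=P[m]; print(len(q), q.min(0),q.max(0)) if len(q) else 0
E
```

```text
2.85 [ 0.5189 -0.1157  0.1361] [ 0.1806  0.9836 -0.0002  0.0013]
side [318.3837 255.8422]
side [318.0392 257.5924]
side [318.2209 265.6658]
2.9 [ 0.5192 -0.1158  0.1364] [ 0.1806  0.9836 -0.0003  0.0016]
top [418.7342 201.0906]
top [420.0465 201.6964]
top [418.0618 203.5756]
1 [ 0.5203 -0.1142  0.1235] [ 0.5203 -0.1142  0.1235]
```

```bash
python3 - <<'E'
from m import *
im=get_image('side'); a=im['pixels']
s=telemetry.sense(); print(s['time'],s['tool_pos'],s['gripper_width'])
P=cloud(im)
for r in range(236,262,2): print(r,P[r,312:324:3].round(3).tolist())
cv2.imwrite('pics/s2.png',cv2.resize(a[200:300,265:365],(600,600),interpolation=cv2.INTER_CUBIC)[:,:,::-1])
E
```

```text
2.95 [ 0.5192 -0.1158  0.1364] -3.541658309504602e-05
236 [[0.512, -0.129, 0.182], [0.516, -0.127, 0.18], [0.519, -0.13, 0.183], [0.523, -0.125, 0.179]]
238 [[0.512, -0.127, 0.177], [0.515, -0.125, 0.175], [0.519, -0.128, 0.178], [0.523, -0.125, 0.175]]
240 [[0.511, -0.126, 0.173], [0.515, -0.127, 0.174], [0.519, -0.131, 0.177], [0.523, -0.125, 0.172]]
242 [[0.511, -0.124, 0.168], [0.515, -0.126, 0.17], [0.519, -0.131, 0.173], [0.523, -0.126, 0.169]]
244 [[0.505, -0.0, 0.059], [0.51, -0.003, 0.061], [0.519, -0.122, 0.163], [0.523, -0.123, 0.163]]
246 [[0.505, -0.006, 0.06], [0.51, -0.007, 0.06], [0.515, -0.007, 0.06], [0.52, -0.006, 0.059]]
248 [[0.505, -0.011, 0.06], [0.51, -0.012, 0.06], [0.515, -0.012, 0.06], [0.52, -0.012, 0.06]]
250 [[0.505, -0.016, 0.059], [0.51, -0.018, 0.061], [0.515, -0.016, 0.059], [0.52, -0.017, 0.06]]
252 [[0.505, -0.022, 0.06], [0.51, -0.022, 0.06], [0.515, -0.021, 0.06], [0.52, -0.021, 0.06]]
254 [[0.505, -0.025, 0.059], [0.511, -0.028, 0.061], [0.516, -0.026, 0.06], [0.521, -0.026, 0.06]]
256 [[0.506, -0.03, 0.059], [0.511, -0.031, 0.059], [0.516, -0.03, 0.059], [0.521, -0.031, 0.059]]
258 [[0.506, -0.035, 0.059], [0.511, -0.036, 0.06], [0.516, -0.035, 0.059], [0.521, -0.035, 0.059]]
260 [[0.506, -0.041, 0.059], [0.511, -0.04, 0.058], [0.516, -0.042, 0.06], [0.521, -0.04, 0.059]]
```

View pics/s2.png

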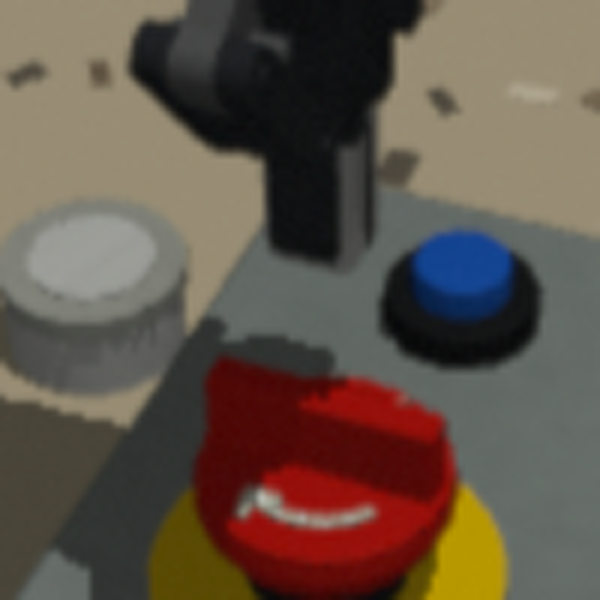

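The picture puts the fingertips at z ≈ 0.16, over the bar, while telemetry gives 0.136. Horizontally they're in line with the bar. I'll go down slowly and watch the force and the depth.

Request:
jog_arm:
  steps: "0 -0.001 -0.002 0 0 0 0; 0 -0.001 -0.005 0 0 0 0; 0 -0.001 -0.008 0 0 0 0; 0 -0.001 -0.010 0 0 0 0; 0 -0.001 -0.012 0 0 0 0"

```text
time: 3.45
tool_pos: [0.5176, -0.1166, 0.1221]
tcp_rot: [0.181, 0.984, 0.0, -0.0]
contact_force: [0.4, 0.8, 0.3]
gripper_width: 0.0003
```

```bash
cat > tip.py <<'E'
from m import *
im=get_image('side'); a=im['pixels']; s=telemetry.sense()
P=cloud(im); m=(im['z_map']>0)&(abs(P[...,0]-s['tool_pos'][0])<.04)&(abs(P[...,1]-s['tool_pos'][1])<.05)&(a.max(2)<90)&(P[...,2]>.1)
q=P[m]; 
print(s['time'],s['tool_pos'],s['contact_force'],s['gripper_width'],'zlow',np.percentile(q[:,2],[0,2,5]), 'x',q[q[:,2]<q[:,2].min()+.02][:,0].min(),q[q[:,2]<q[:,2].min()+.02][:,0].max())
E
python3 tip.py
```

```text
3.5 [ 0.5174 -0.1165  0.1218] [-0.1735 -0.0748 -0.1648] -0.0001556611592301266 zlow [0.1001 0.1166 0.192 ] x 0.4909547346939229 0.5444334083257363
```

```bash
cat > tip.py <<'E'
from m import *
import sys
im=get_image('side'); a=im['pixels']; s=telemetry.sense()
P=cloud(im); S=a.max(2).astype(int)-a.min(2)
m=(im['z_map']>0)&(abs(P[...,0]-s['tool_pos'][0])<.04)&(abs(P[...,1]-s['tool_pos'][1])<.05)&(S<35)&(P[...,2]>.105)
q=P[m]; 
print(s['time'],s['tool_pos'],s['contact_force'],s['gripper_width'],'zlow',np.percentile(q[:,2],[0,2,5,10]))
measure('side',float(sys.argv[2]))
cv2.imwrite(f'pics/{sys.argv[1]}.png',cv2.resize(a[200:320,250:370],(600,600),interpolation=cv2.INTER_CUBIC)[:,:,::-1])
E
python3 tip.py s3 .108
```

```text
3.55 [ 0.5174 -0.1165  0.122 ] [0.1195 0.487  0.0742] 0.00022650300609662914 zlow [0.1466 0.1812 0.2166 0.2487]
side blue 225 mid [ 0.5552 -0.0257  0.08  ] mean [ 0.5547 -0.027   0.0808] zpct [0.0714 0.0807 0.0824]
side green 443 mid [ 0.4834 -0.2114  0.0801] mean [ 0.4835 -0.2127  0.0808] zpct [0.0714 0.0808 0.0823]
side yellow 1186 mid [ 0.5185 -0.126   0.0759] mean [ 0.5194 -0.1342  0.0626] zpct [0.0612 0.0624 0.0638]
side bar 408 mean [ 0.5193 -0.1203  0.1163] rect (519.2222290039062, -117.92401885986328) (11.552468299865723, 57.20084762573242) 68.51172637939453 dir deg 159.03357526317131 z [0.1091 0.1181 0.1202]
head z [0.0902 0.0979 0.1062]
```

View pics/s3.png

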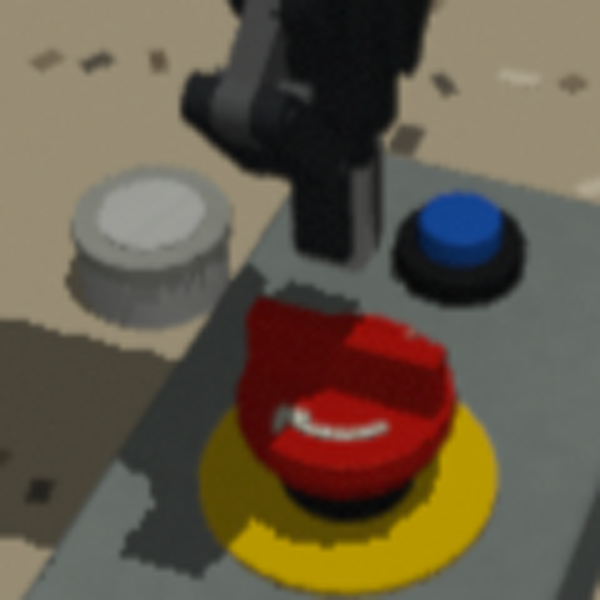

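The tips show at pixel (317,253) with z ≈ 0.147, and the bar top is at (318,266). That leaves about 25 mm of visible gap although telemetry says 2 mm. I'll keep descending carefully.

Request:
jog_arm:
  steps: "0.001 -0.001 -0.002 0 0 0 0; 0.001 -0.001 -0.004 0 0 0 0; 0.001 -0.001 -0.006 0 0 0 0"

```text
time: 3.9
tool_pos: [0.5189, -0.1177, 0.1164]
tcp_rot: [0.181, 0.983, -0.0, 0.0]
contact_force: [0.2, -0.4, -0.2]
gripper_width: -0.0001
```

```bash
python3 tip.py s4 .108
```

```text
3.95 [ 0.5186 -0.1176  0.116 ] [ 0.1245 -0.8993 -0.3088] -8.724315812670335e-05 zlow [0.1097 0.1805 0.2122 0.2455]
side blue 226 mid [ 0.5551 -0.0254  0.0798] mean [ 0.5547 -0.027   0.0807] zpct [0.0715 0.0805 0.0824]
side green 438 mid [ 0.4833 -0.2116  0.0804] mean [ 0.4834 -0.2125  0.0809] zpct [0.0714 0.0807 0.0824]
side yellow 1186 mid [ 0.5186 -0.1271  0.0759] mean [ 0.5195 -0.1342  0.0626] zpct [0.0611 0.0624 0.064 ]
side bar 406 mean [ 0.5193 -0.1204  0.1163] rect (519.100341796875, -118.11636352539062) (11.470961570739746, 57.442928314208984) 69.68885040283203 dir deg 159.25204500831776 z [0.1094 0.1179 0.1203]
head z [0.0902 0.0979 0.106 ]
```

View pics/s4.png

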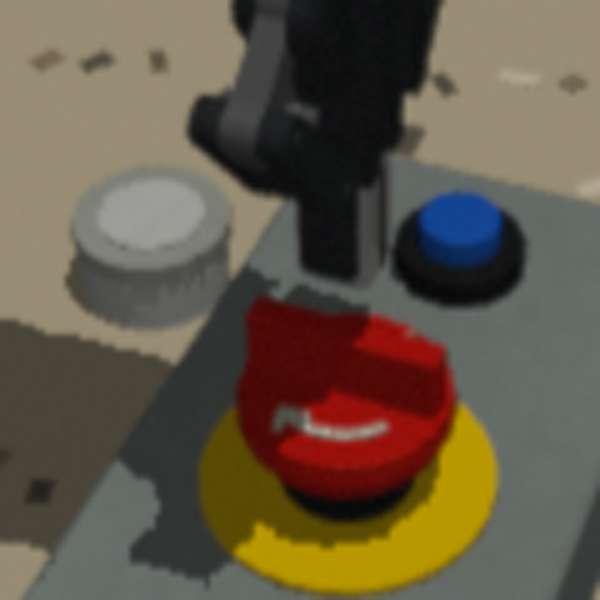

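There's no contact and the button hasn't moved at a reported z of 0.116, so the true tips are about 20 mm or more above the reported TCP. The picture still shows a gap of roughly 18 mm between tip and bar, and I'm trusting the picture. Next I'll go down 10 mm.

Request:
jog_arm:
  steps: "0 0 -0.002 0 0 0 0; 0 0 -0.004 0 0 0 0; 0 0 -0.006 0 0 0 0; 0 0 -0.008 0 0 0 0; 0 0 -0.01 0 0 0 0"

```text
time: 4.5
tool_pos: [0.5188, -0.1177, 0.1063]
tcp_rot: [0.181, 0.983, 0.0, -0.0]
contact_force: [-0.0, -0.2, 0.1]
gripper_width: -0.0
```

```bash
python3 tip.py s5 .108
```

```text
4.55 [ 0.5185 -0.1176  0.1059] [-0.1311  0.2515 -0.5079] 0.00041441278325064795 zlow [0.1314 0.1766 0.2055 0.2384]
side blue 227 mid [ 0.5552 -0.0253  0.08  ] mean [ 0.5546 -0.0271  0.0807] zpct [0.0713 0.0805 0.0824]
side green 440 mid [ 0.4834 -0.211   0.0803] mean [ 0.4834 -0.2127  0.0809] zpct [0.0713 0.0806 0.0824]
side yellow 1178 mid [ 0.5186 -0.1261  0.076 ] mean [ 0.5193 -0.1341  0.0626] zpct [0.061  0.0624 0.0638]
side bar 414 mean [ 0.5193 -0.1204  0.1161] rect (518.876220703125, -118.25017547607422) (11.52925968170166, 57.53508377075195) 69.9720458984375 dir deg 159.14384675237014 z [0.1089 0.1178 0.1202]
head z [0.0898 0.0979 0.1057]
```

View pics/s5.png

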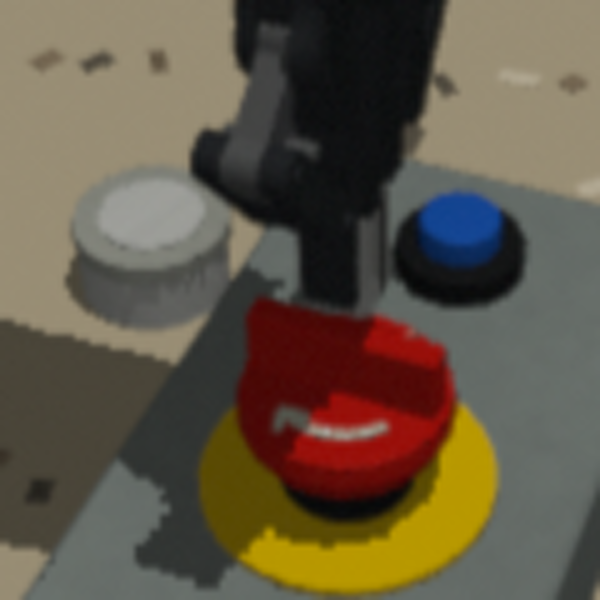

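The tips are at z ≈ 0.131 with the reported value at 0.106, so the offset is about 25 mm and contact should come at about 0.095. Next is another 10 mm.

Request:
jog_arm:
  steps: "0 0 -0.002 0 0 0 0; 0 0 -0.004 0 0 0 0; 0 0 -0.006 0 0 0 0; 0 0 -0.008 0 0 0 0; 0 0 -0.01 0 0 0 0"

```text
time: 5.1
tool_pos: [0.5188, -0.1177, 0.0963]
tcp_rot: [0.181, 0.983, -0.0, -0.0]
contact_force: [0.6, 0.5, 0.8]
gripper_width: -0.0001
```

Request:
jog_arm:
  steps: "0 0 -0.002 0 0 0 0; 0 0 -0.004 0 0 0 0"

```text
time: 5.3
tool_pos: [0.5188, -0.1177, 0.0925]
tcp_rot: [0.181, 0.983, 0.0, -0.0]
contact_force: [-0.6, 1.0, 3.2]
gripper_width: 0.0
```

Request:
jog_arm:
  steps: "0 0 -0.0015 0 0 0 0; 0 0 -0.003 0 0 0 0; 0 0 -0.0045 0 0 0 0; 0 0 -0.006 0 0 0 0"

```text
time: 5.7
tool_pos: [0.5188, -0.1177, 0.0864]
tcp_rot: [0.181, 0.984, -0.0, 0.0]
contact_force: [-0.3, 0.3, 1.5]
gripper_width: -0.0
```

```bash
python3 tip.py s6 .1
```

```text
5.75 [ 0.5188 -0.1177  0.0862] [0.7085 0.678  2.2647] -2.6924733766112063e-06 zlow [0.108  0.1612 0.1934 0.2297]
side blue 227 mid [ 0.5552 -0.0262  0.0799] mean [ 0.5546 -0.0269  0.0808] zpct [0.0712 0.0806 0.0824]
side green 441 mid [ 0.4834 -0.2116  0.0801] mean [ 0.4835 -0.2127  0.0809] zpct [0.0715 0.0807 0.0825]
side yellow 1089 mid [ 0.5185 -0.1249  0.0715] mean [ 0.5195 -0.1353  0.0625] zpct [0.061  0.0624 0.0637]
side bar 328 mean [ 0.5203 -0.1211  0.1074] rect (518.9641723632812, -118.67256927490234) (11.664871215820312, 57.06268310546875) 70.72113800048828 dir deg 159.80538353084654 z [0.1008 0.1082 0.112 ]
head z [0.0829 0.0898 0.0979]
```

Around 8 mm down now. I'll press on to the hard stop.

Request:
jog_arm:
  steps: "0 0 -0.001 0 0 0 0; 0 0 -0.002 0 0 0 0; 0 0 -0.0025 0 0 0 0"

```text
time: 6.1
tool_pos: [0.519, -0.1177, 0.0842]
tcp_rot: [0.181, 0.983, -0.0, 0.0]
contact_force: [-0.9, 0.1, 4.3]
gripper_width: -0.0003
```

Request:
jog_arm:
  steps: "0 0 -0.001 0 0 0 0; 0 0 -0.001 0 0 0 0"

```text
time: 6.3
tool_pos: [0.5191, -0.1178, 0.0841]
tcp_rot: [0.181, 0.983, -0.0, 0.0]
contact_force: [-1.8, 0.1, 8.2]
gripper_width: 0.0003
```

That's the hard stop: the reading held at 0.0841 while the force rose to 8 N. I'll lift off and check the latch.

Request:
jog_arm:
  steps: "0 0 0.003 0 0 0 0; 0 0 0.01 0 0 0 0; 0 0 0.025 0 0 0 0.02; 0 0 0.035 0 0 0 0.02; 0 0 0.035 0 0 0 0.02"

```text
time: 6.8
tool_pos: [0.5203, -0.1182, 0.1198]
tcp_rot: [0.181, 0.983, -0.0, 0.002]
contact_force: [1.5, -0.4, 0.3]
gripper_width: 0.0201
```

```bash
python3 tip.py s7 .1
```

```text
6.85 [ 0.5196 -0.118   0.1188] [ 0.4743 -0.4419  0.1618] 0.019661990294325072 zlow [0.1106 0.1707 0.2057 0.2436]
side blue 226 mid [ 0.5552 -0.0259  0.0799] mean [ 0.5548 -0.0269  0.0808] zpct [0.0713 0.0806 0.0823]
side green 442 mid [ 0.4833 -0.2109  0.08  ] mean [ 0.4835 -0.2127  0.0809] zpct [0.0713 0.0808 0.0825]
side yellow 1093 mid [ 0.5186 -0.1254  0.0714] mean [ 0.5195 -0.1351  0.0625] zpct [0.061  0.0624 0.0637]
side bar 410 mean [ 0.5194 -0.1203  0.1083] rect (519.3080444335938, -117.65787506103516) (12.317873001098633, 57.29703903198242) 68.86681365966797 dir deg 159.43990150366167 z [0.1008 0.1099 0.1124]
head z [0.0827 0.0901 0.0982]
```

View pics/s7.png

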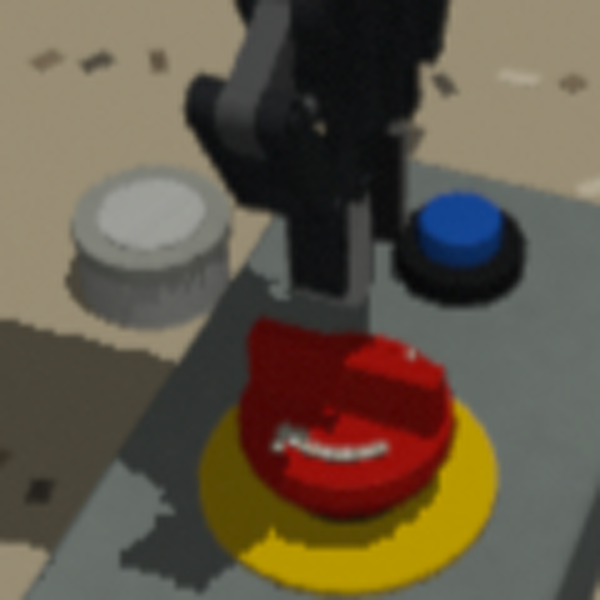

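It's latched: the bar median dropped from 0.118 to 0.110, i.e. 8 mm. The 20 mm open fingers straddle it from above. Tips are about 26 mm above the reported TCP, so a reported z of 0.075 puts them at about 0.101–0.103, beside the bar and 11 mm above the latched head.

Request:
jog_arm:
  steps: "0 0 -0.01 0 0 0 0.02; 0 0 -0.02 0 0 0 0.02; 0 0 -0.027 0 0 0 0.02; 0 0 -0.031 0 0 0 0.02; 0 0 -0.034 0 0 0 0.02"

```text
time: 7.4
tool_pos: [0.5182, -0.1175, 0.0829]
tcp_rot: [0.181, 0.983, 0.0, -0.001]
contact_force: [0.7, -0.5, -0.1]
gripper_width: 0.0202
```

Request:
jog_arm:
  steps: "0 0 -0.002 0 0 0 0.02; 0 0 -0.005 0 0 0 0.02; 0 0 -0.008 0 0 0 0.02; 0 0 -0.01 0 0 0 0.02; 0 0 -0.01 0 0 0 0.02"

```text
time: 7.9
tool_pos: [0.5186, -0.1176, 0.0737]
tcp_rot: [0.181, 0.984, 0.0, -0.0]
contact_force: [0.1, 0.5, 0.1]
gripper_width: 0.0203
```

```bash
python3 tip.py s8 .1
```

```text
7.95 [ 0.5187 -0.1176  0.0739] [ 0.1088 -0.0006  0.0715] 0.019636256925975988 zlow [0.1052 0.1419 0.1733 0.2178]
side blue 225 mid [ 0.5551 -0.0255  0.0798] mean [ 0.5548 -0.0269  0.0808] zpct [0.0714 0.0805 0.0824]
side green 441 mid [ 0.4833 -0.2109  0.08  ] mean [ 0.4834 -0.2126  0.0809] zpct [0.0714 0.0807 0.0823]
side yellow 1093 mid [ 0.5185 -0.1249  0.0714] mean [ 0.5195 -0.1352  0.0625] zpct [0.0612 0.0624 0.0637]
side bar 186 mean [ 0.5304 -0.1247  0.1078] rect (521.05126953125, -115.03614807128906) (18.11932945251465, 55.8383903503418) 68.69813537597656 dir deg 161.38906016917645 z [0.1012 0.1084 0.1126]
head z [0.0824 0.0899 0.0971]
```

View pics/s8.png

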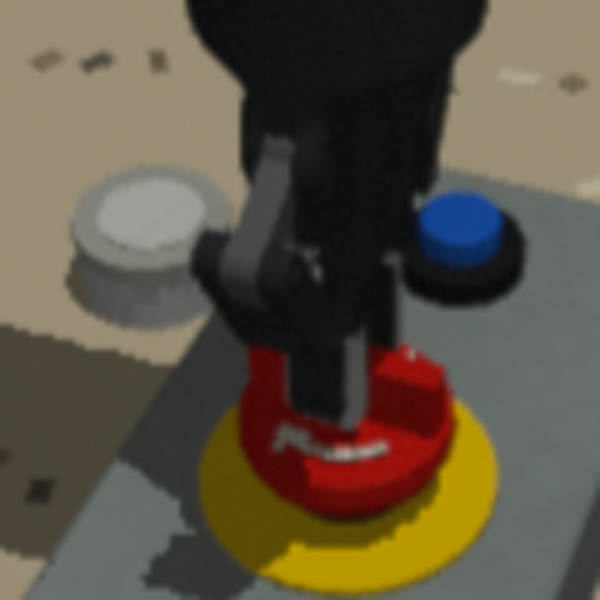

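The fingers sit either side of the bar, with the front tip at crop (320,415) just above the head. I'll narrow to 16 mm and start turning clockwise (−z).

Request:
jog_arm:
  steps: "0 0 0 0 0 -4 0.016; 0 0 0 0 0 -10 0.016; 0 0 0 0 0 -16 0.016; 0 0 0 0 0 -22 0.016; 0 0 0 0 0 -28 0.016"

```text
time: 8.5
tool_pos: [0.519, -0.1178, 0.0743]
tcp_rot: [0.415, 0.91, -0.0, 0.0]
contact_force: [-0.3, -0.8, 0.2]
gripper_width: 0.0158
```

Request:
jog_arm:
  steps: "0 0 0 0 0 -6 0.016; 0 0 0 0 0 -12 0.016; 0 0 0 0 0 -18 0.016; 0 0 0 0 0 -24 0.016; 0 0 0 0 0 -30 0.016"

```text
time: 9.0
tool_pos: [0.519, -0.1178, 0.0745]
tcp_rot: [0.637, 0.771, -0.0, 0.0]
contact_force: [-0.8, -0.1, 1.6]
gripper_width: 0.0158
```

```bash
python3 tip.py s9 .105
```

```text
9.05 [ 0.5189 -0.1178  0.0745] [0.1773 0.3021 1.9273] 0.016030842018425303 zlow [0.1052 0.1362 0.1566 0.195 ]
side green 441 mid [ 0.4834 -0.2117  0.0801] mean [ 0.4836 -0.2128  0.0809] zpct [0.0712 0.0808 0.0824]
side yellow 1097 mid [ 0.5185 -0.1256  0.0714] mean [ 0.5194 -0.1351  0.0625] zpct [0.0611 0.0624 0.0637]
side bar 198 mean [ 0.5229 -0.1273  0.1113] rect (521.1900634765625, -121.79643249511719) (27.443357467651367, 47.782264709472656) 49.634708404541016 dir deg 114.80260040103528 z [0.1065 0.1116 0.1133]
head z [0.0832 0.0902 0.1009]
```

View pics/s9.png

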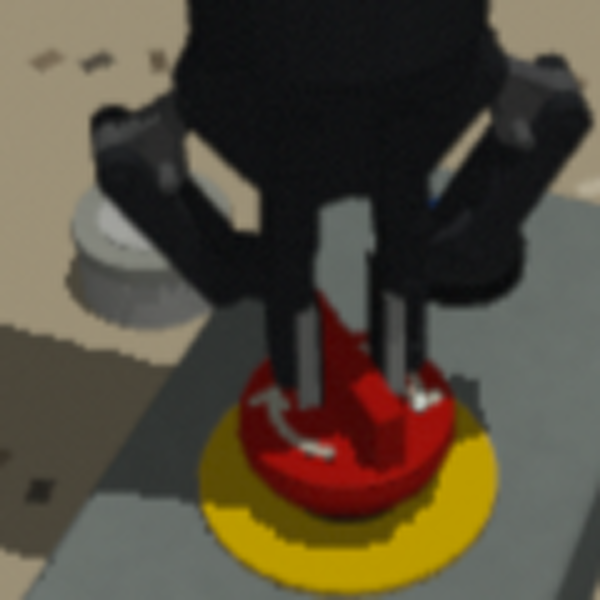

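The bar has turned by about 44° (159° to 115°), but the head is still at z ≈ 0.090 and there's 2 N upward on the tool. The latch has probably released, with friction at the fingers holding the head down. I'll turn a little further, then raise gently with the bar.

Request:
jog_arm:
  steps: "0 0 0 0 0 -3 0.016; 0 0 0.002 0 0 -3 0.016; 0 0 0.004 0 0 -3 0.016; 0 0 0.006 0 0 -3 0.016; 0 0 0.008 0 0 -3 0.016"

```text
time: 9.6
tool_pos: [0.5189, -0.1178, 0.0823]
tcp_rot: [0.655, 0.756, -0.0, 0.0]
contact_force: [0.3, -1.6, -2.6]
gripper_width: 0.016
```

```bash
python3 tip.py s10 .108
```

```text
9.65 [ 0.5188 -0.1177  0.0822] [ 0.8989 -1.6856 -0.6406] 0.015859523913714143 zlow [0.1084 0.1448 0.1643 0.2018]
side blue 30 mid [ 0.5576 -0.0336  0.0733] mean [ 0.557  -0.0356  0.073 ] zpct [0.0709 0.073  0.0767]
side green 445 mid [ 0.4833 -0.2112  0.0802] mean [ 0.4835 -0.2126  0.0809] zpct [0.0714 0.0807 0.0825]
side yellow 1174 mid [ 0.5186 -0.1259  0.0726] mean [ 0.5194 -0.1342  0.0626] zpct [0.0611 0.0625 0.0638]
side bar 248 mean [ 0.5222 -0.1277  0.117 ] rect (521.5592041015625, -119.18258666992188) (13.985329627990723, 55.483455657958984) 23.74644660949707 dir deg 112.61189069396264 z [0.1096 0.1188 0.1202]
head z [0.0891 0.0975 0.1033]
```

View pics/s10.png

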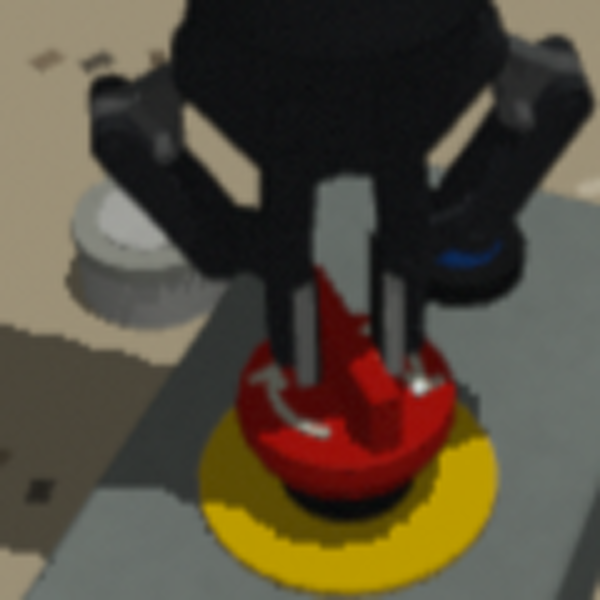

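The button is out again: bar top back at 0.118 and head at 0.0975. I'll turn back so the bar eases home, then lift clear.

Request:
jog_arm:
  steps: "0 0 0 0 0 7 0.018; 0 0 0.001 0 0 14 0.02; 0 0 0.001 0 0 21 0.02; 0 0 0.001 0 0 28 0.02; 0 0 0.001 0 0 35 0.02"

```text
time: 10.2
tool_pos: [0.5186, -0.1175, 0.0826]
tcp_rot: [0.395, 0.919, 0.0, -0.0]
contact_force: [-0.9, -0.3, -1.5]
gripper_width: 0.0204
```

Request:
jog_arm:
  steps: "0 0 0 0 0 7 0.022; 0 0 0 0 0 14 0.022; 0 0 0 0 0 20 0.022; 0 0 0.01 0 0 26 0.022; 0 0 0.03 0 0 26 0.022"

```text
time: 10.7
tool_pos: [0.517, -0.1168, 0.1114]
tcp_rot: [0.18, 0.984, 0.001, -0.002]
contact_force: [-0.8, -1.8, 0.3]
gripper_width: 0.022
```

Request:
jog_arm:
  steps: "0 0 0.03 0 0 0 0.022; 0.01 0.025 0.05 0 0 0 0; 0.02 0.05 0.05 0 0 0 0; 0.03 0.075 0.05 0 0 0 0; 0.036 0.092 0.05 0 0 0 0"

```text
time: 11.2
tool_pos: [0.5555, -0.024, 0.1632]
tcp_rot: [0.18, 0.984, 0.0, 0.0]
contact_force: [0.3, -0.5, -0.1]
gripper_width: 0.0001
```

```bash
python3 tip.py s11 .108; python3 -c "
from m import *
measure('top')"
```

```text
11.25 [ 0.556  -0.0221  0.1631] [1.6404 1.5261 0.0001] -0.00031009580814737766 zlow [0.1884 0.2091 0.2393 0.2665]
side blue 228 mid [ 0.5552 -0.0254  0.0799] mean [ 0.5547 -0.027   0.0807] zpct [0.0707 0.0804 0.0823]
side green 444 mid [ 0.4834 -0.2112  0.0802] mean [ 0.4835 -0.2126  0.0809] zpct [0.0716 0.0808 0.0826]
side yellow 1182 mid [ 0.5186 -0.1256  0.0752] mean [ 0.5194 -0.1341  0.0626] zpct [0.061  0.0625 0.064 ]
side bar 409 mean [ 0.5195 -0.1203  0.1162] rect (519.2955932617188, -117.59686279296875) (11.675505638122559, 57.403255462646484) 69.26234436035156 dir deg 158.97326846805214 z [0.1093 0.1178 0.1202]
head z [0.0894 0.0979 0.1059]
```

View pics/s11.png

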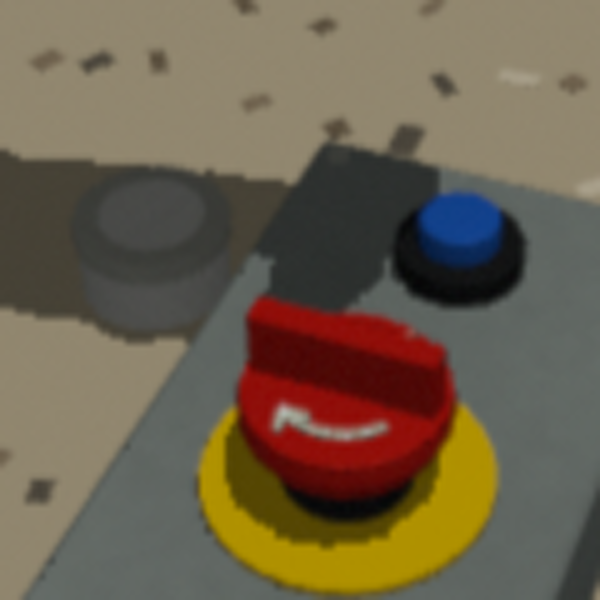

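The stop button is back out at its start height and angle, with the bar at 159°. The blue button is untouched. I'll descend over blue now; contact is expected at a reported z of about 0.056.

Request:
jog_arm:
  steps: "0 0 -0.03 0 0 0 0; 0 0 -0.06 0 0 0 0; 0 0 -0.08 0 0 0 0; 0 0 -0.092 0 0 0 0; 0 0 -0.097 0 0 0 0"

```text
time: 11.85
tool_pos: [0.5535, -0.0261, 0.0646]
tcp_rot: [0.181, 0.983, -0.0, -0.001]
contact_force: [0.9, -0.2, 0.3]
gripper_width: -0.0001
```

```bash
python3 tip.py s12 .108
```

```text
11.9 [ 0.5539 -0.0261  0.0648] [ 0.0103 -0.1683 -0.22  ] 0.00020683518543618618 zlow [0.1051 0.1431 0.1781 0.2153]
side blue 187 mid [ 0.5552 -0.0283  0.0796] mean [ 0.5546 -0.0298  0.0806] zpct [0.0714 0.0799 0.0825]
side green 443 mid [ 0.4832 -0.2117  0.0802] mean [ 0.4835 -0.2126  0.0809] zpct [0.0715 0.0809 0.0825]
side yellow 1184 mid [ 0.5186 -0.1258  0.0759] mean [ 0.5193 -0.1341  0.0627] zpct [0.0613 0.0625 0.0639]
side bar 406 mean [ 0.5193 -0.1203  0.1163] rect (518.8593139648438, -118.37126922607422) (11.997852325439453, 57.48126220703125) 69.5569839477539 dir deg 159.31032701003952 z [0.1092 0.1179 0.1202]
head z [0.0894 0.0979 0.1059]
```

View pics/s12.png

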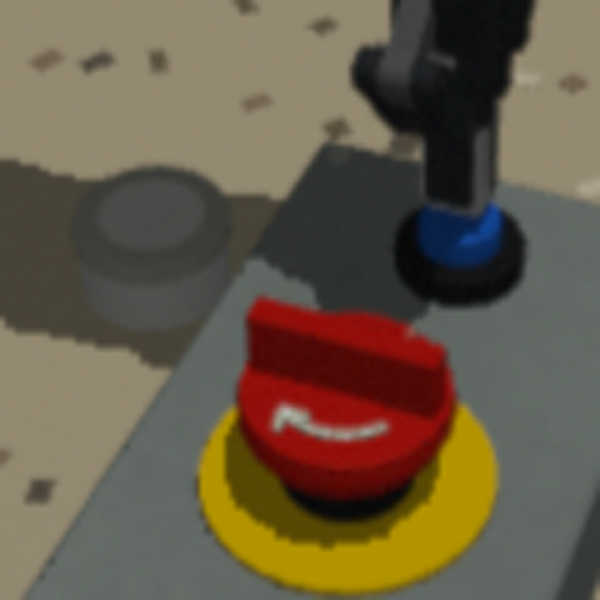

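The tip is directly above the blue button, at crop (460,200). Pressing now.

Request:
jog_arm:
  steps: "0 0 -0.003 0 0 0 0; 0 0 -0.006 0 0 0 0; 0 0 -0.008 0 0 0 0; 0 0 -0.01 0 0 0 0; 0 0 -0.011 0 0 0 0"

```text
time: 12.45
tool_pos: [0.5551, -0.0257, 0.0552]
tcp_rot: [0.181, 0.984, 0.0, 0.0]
contact_force: [0.2, -0.1, 0.8]
gripper_width: -0.0001
```

Request:
jog_arm:
  steps: "0 0 -0.001 0 0 0 0; 0 0 -0.002 0 0 0 0; 0 0 -0.003 0 0 0 0; 0 0 -0.004 0 0 0 0"

```text
time: 12.85
tool_pos: [0.5551, -0.0257, 0.0513]
tcp_rot: [0.181, 0.983, 0.0, 0.0]
contact_force: [0.2, -0.1, 3.3]
gripper_width: 0.0002
```

Request:
jog_arm:
  steps: "0 0 -0.001 0 0 0 0; 0 0 -0.002 0 0 0 0; 0 0 -0.003 0 0 0 0"

```text
time: 13.15
tool_pos: [0.5552, -0.0257, 0.0499]
tcp_rot: [0.181, 0.984, 0.0, 0.0]
contact_force: [-5.0, -0.1, 19.1]
gripper_width: -0.0001
```

```bash
python3 tip.py s13 .108
```

```text
13.2 [ 0.5552 -0.0257  0.0501] [-5.7073 -0.4359 13.8729] 0.00020222488245130754 zlow [0.1051 0.1441 0.1742 0.2103]
side blue 86 mid [ 0.5539 -0.0275  0.0735] mean [ 0.5533 -0.0317  0.0736] zpct [0.0709 0.0738 0.0763]
side green 438 mid [ 0.4833 -0.2112  0.0802] mean [ 0.4835 -0.2126  0.0809] zpct [0.0714 0.0808 0.0823]
side yellow 1184 mid [ 0.5184 -0.1258  0.0755] mean [ 0.5193 -0.1341  0.0626] zpct [0.0611 0.0624 0.0638]
side bar 409 mean [ 0.5195 -0.1204  0.1162] rect (518.9484252929688, -117.98477935791016) (11.524480819702148, 57.52400207519531) 70.0624008178711 dir deg 159.17494528849048 z [0.1089 0.118  0.1201]
head z [0.0896 0.0979 0.1059]
```

Fully in: the reading stopped at 0.050 with 14–19 N, and the blue top is about 6 mm lower. Letting it out.

Request:
jog_arm:
  steps: "0 0 0.003 0 0 0 0; 0 0 0.01 0 0 0 0; 0 0 0.03 0 0 0 0; 0 0 0.06 0 0 0 0; 0 0 0.09 0 0 0 0"

```text
time: 13.75
tool_pos: [0.5535, -0.0255, 0.1378]
tcp_rot: [0.181, 0.983, -0.0, -0.002]
contact_force: [1.2, 0.2, -0.2]
gripper_width: 0.0001
```

Request:
jog_arm:
  steps: "0 0.02 0.02 0 0 0 0; 0 0.04 0.04 0 0 0 0; 0 0.06 0.04 0 0 0 0; 0 0.06 0.04 0 0 0 0; 0 0.06 0.04 0 0 0 0"

```text
time: 14.25
tool_pos: [0.5541, 0.0343, 0.1773]
tcp_rot: [0.181, 0.984, -0.0, -0.001]
contact_force: [-0.1, 0.6, -0.4]
gripper_width: 0.0
```

```bash
python3 tip.py s14 .108; python3 - <<'E'
from m import *
measure('top'); im=save('side','side9')
for o in ['tin_a_mid']:
    for d in find_in('side',o): print(np.round(d['position'],1),round(d['conf'],2),world(im,*d['position']))
E
```

```text
14.3 [0.554  0.034  0.1771] [-0.2221 -0.2031  0.9613] 0.0001730891140502238 zlow [0.2027 0.2205 0.2424 0.2698]
side blue 226 mid [ 0.5552 -0.0262  0.0799] mean [ 0.5549 -0.0268  0.0809] zpct [0.0714 0.0805 0.0824]
side green 444 mid [ 0.4835 -0.2112  0.0798] mean [ 0.4835 -0.2127  0.0808] zpct [0.0715 0.0806 0.0823]
side yellow 1184 mid [ 0.5186 -0.1261  0.0759] mean [ 0.5194 -0.1341  0.0626] zpct [0.0611 0.0625 0.0639]
side bar 416 mean [ 0.5194 -0.1204  0.116 ] rect (518.8882446289062, -118.6427993774414) (11.634077072143555, 57.200469970703125) 70.30661010742188 dir deg 159.0261184311579 z [0.1087 0.1179 0.1201]
head z [0.0899 0.0979 0.1056]
top green 221 mid [ 0.4828 -0.2102  0.0815] mean [ 0.4826 -0.2104  0.0817] zpct [0.0795 0.0816 0.0839]
top yellow 56 mid [ 0.5229 -0.1568  0.063 ] mean [ 0.5198 -0.1578  0.063 ] zpct [0.0601 0.0632 0.0657]
head z [0.0963 0.0986 0.1006]
[277.8 247.6] 0.77 [0.4416 0.0217 0.0323]
```

View pics/side9.png

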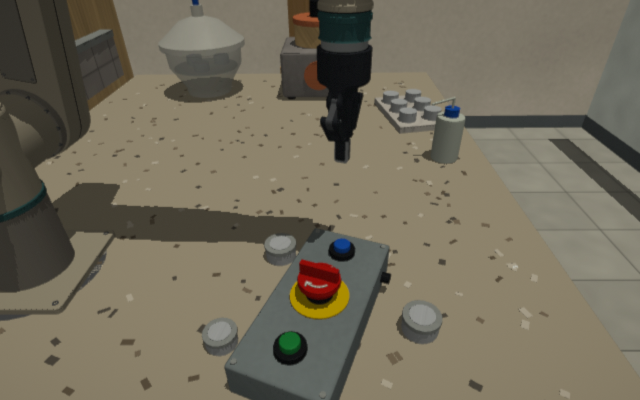

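The picture shows the stop button out at (319,280), blue out at (342,247) and green unmoved at (290,344). The tins are in place at (280,247), (220,336) and (421,318), and the gripper is clear of everything.

```bash
python3 -c "
from plant import sign_off
print(sign_off())"
```

```text
the job is handed in; nothing more can be done
None
```

The emergency stop test is done and handed in at about 14.4 s of the 48 s allowed; sign-off gave no verdict.

- **Stop pressed:** I pushed the stop button to its hard stop at about 8 N. After I let go it stayed latched, with the bar top 8 mm lower.
- **Stop released:** I turned the bar clockwise by about 45°. Friction at the fingers seemed to hold the head down at first (it was still low, with 2 N upward on the tool), so it came out as I raised the fingers 8 mm, not in a free jump. Afterwards the bar was back at its starting height and angle.
- **Reset:** I pressed the blue button fully in, with the force peaking at 19 N against the 4 N needed. It came back out to its starting height.
- **Left alone:** The last side picture shows the green button unmoved, the tins where they stood and the gripper clear of everything.

**Checks that disagreed:** the shut fingertips sat about 26 mm higher than the reported tool position, judged from pictures and from contact. I worked from the pictures and the force reading. In the last top view the arm hid the blue button and the bar, so their final state rests on the side view only.

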